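# Index the welding positioner to the marked notch

### The arm

A 6-joint arm with a two-finger parallel gripper is mounted at the origin on the work surface. World frame = base frame: x ahead of the robot, y to its left, z up, the work surface at z = 0. Lengths are in m, angles in degrees, forces in N, time in s.
With the tool pointing down it reaches from about 0.4 to 0.825 m from the base axis. Payload 7 kg.
Tool frame: the origin (TCP) lies at the very end of the fingers, on their centre line; the grasp point (between the pads) lies 19 mm behind it; z points along the fingers, y is the line along which they close (so a half turn about z gives the same grasp; the last joint's range is limited). The gripper opens to 88 mm and grips with 3 to 60 N. Pads are 19 mm wide; open, the fingers measure 130 mm over their backs; the gripper's body (78 mm by 193 mm) begins 47 mm behind the grasp point.
Start: joints at [90.59, 20.546, 0.682, 0, -70.136, -16.507], TCP at [0.185, 0.649, 0.227] pointing down, gripper open.
Joint ranges: [-176.03, 176.03], [-82.01, 121.73], [-58.28, 71.71], [-173.87, 95.51], [-174.79, -0.11], [-173.66, 173.66]. Speed limits (degrees/s): [136.94, 136.94, 172.46, 180, 180, 180].

### API

Orientations are given as [roll, pitch, yaw] about the fixed x, y, z axes, in that order (R = Rz(yaw) Ry(pitch) Rx(roll)).
In Python, from plant import ctrl, cams, workorder gives the robot as it stands.
- The arm moves only by the tool play_rows, never from a script. Its argument "motion" is a list of rows, each an object of numbers: "x", "y", "z": the shift along the tool's x, y, z normalised to -1 to 1, where 1 is 0.025 m; "rx", "ry", "rz": the turn, a rotation vector about the tool's x, y, z normalised to -1 to 1, where 1 is 4 degrees. A call has 1 to 20 rows; each row shifts and turns the commanded pose from where the row before left it, along the tool's axes as they then stand; what a row does not reach is not made up. A row lasts 1/8 s, in which the tool goes at most 62.5 mm and 10.7 degrees, less where a joint would pass 70% of its speed; a pose out of reach is approached as far as the arm can. A call with a number of a shift or a turn outside -1 to 1 is refused whole. A call with a gripper value outside its range is refused whole. "fingers" is the opening, from -1 (shut) to 1 (fully open), set as the call begins (left out, the last holds). The fingers move at their own pace and stop on an object; the grip force is fixed at half the most. Time passes only in rows, so rows that do not move let the fingers close. It gives the time, the measured TCP pose, the force, the opening and the grip force at its end, in the units of the state.
- ctrl.get_obs(): the state, without advancing time (a new reading comes with each control period).
- cams.snapshot(name): name is "scene" or "side" or "wrist"; returns the picture (400x640x3 uint8, blue, green, red); there is no depth.
- cams.get_calibration(name): a dict with "vertical_fov" (degrees; the focal length in pixels is half the picture's height over the tangent of half this angle, whatever the lens; pixels are square), "cx", "cy" (the principal point, pixels), "k1" (the pictures are not rectified: a ray, as slopes to the right and down, at radius r is drawn at 1 + k1 r^2 times it, then the intrinsics apply), "position" and "rotation" of the camera in the world. Camera axes: x right, y up, looking along -z (the intrinsics and any distortion apply to the point x, -y, -z); pixel columns grow to the right and rows downward; lengths in m; the calibration is good to about 2 mm. A picture is of the moment at which its call begins: read the wrist's pose just before it. get_calibration takes no time and is no camera call; for the wrist camera it gives the pose at the moment of the call.
- workorder.close_job(): hands the job in; it is judged then, once.
The state is a dict: "clock": time; "joint_pos": joint angles; "qvel": joint speeds; "tau": joint torques, N m; "tool_pos": TCP position; "orientation": TCP orientation; "force": force on the tool from outside, world axes, zero at the start; "moment": the same for the moment, N m; "opening": finger opening in m; "gripper_force": force on a finger pad.
Only numpy, scipy, OpenCV 4.12 (cv2) and the standard library are available. Lean on these libraries where they do the work, as an engineer would, in place of code of your own. Each camera call takes 0.05 s, during which the arm holds its last target. There are 200 camera calls.

### The job

Turn the header on the bench welding positioner to the notch marked by the yellow magnet: push the orange-tabbed catch aside, pull the yellow ring out against its spring, swing it round to the yellow magnet and let the plunger spring fully home into the notch there. Then push the catch fully back over the plunger and leave everything alone; do not knock the tools and the tube on the bench about.

Things in the scene. Friction and masses are not known exactly. Their poses are not given: they have to be found in the camera images.
- positioner: Bench welding positioner, bolted down: round blue base, 216 mm across, 12 mm thick; steel index plate above it (156 mm across, top at 68 mm) with a rim notch every 45 degrees. Origin: on the turning axis at bench level; z up. At the start the ring points along its -x axis. The header on the turning faceplate (four rusty tubes) stays within 55 mm of the axis, 151 mm high.
- turntable (a joint): Turn of faceplate, header, red arm, plunger, ring and catch, rad, counter-clockwise seen from above; 0 at the start notch, the next notches at +0.785 and -0.785; stops at +-1.3. Takes about 1 to 2 N at the ring to turn once the plunger is out. A seated plunger leaves about 0.02 rad of play.
- plunger (a joint): How far the spring plunger is pulled out, m, radially away from the turning axis: 0 home in a notch, 0.018 end of travel. Its round-nosed pin is clear of the notch beyond 0.012. The spring pulls back with 5 N at 0, 9.5 N at 0.018. Let go between notches, the pin rides on the plate's rim and springs into the next notch it meets.
- catch (a joint): Turn of the catch about its upright pivot on the red arm, rad: 0 fully closed (its hook lies just outside a brass post on the plunger, which then pulls out only about 2.5 mm), free of the post beyond about 0.35, stop at 0.9. It stays where it is left; takes 1 to 3 N at the tab, pushed square to the line pivot-to-tab.
- ring_center (a point): Centre of the yellow pull ring: level, 8 mm round bar, 54 mm clear inside, 70 mm outside, mid-plane 60 mm above the bench, free space below. With the plunger home it lies 157 mm from the turning axis; moves with arm and plunger. A closed gripper fits in from above.
- catch_tab (a point): Point on the upright orange tab of the catch, a 12 mm round peg, top 118 mm above the bench (this point 110 mm). Closed, it lies 113 mm out from the turning axis and 10 mm aside of the line axis-to-ring, on the +y side when the ring points to -x. Pushing it farther to that side opens the catch; pushing it back closes it. It turns about point catch_pivot, 48 mm away.
- catch_pivot (a point): Pivot of the catch on top of the red arm, on the line axis-to-ring, 66 mm from the turning axis, 90 mm above the bench. Farther out on that line, 98 mm from the axis (plunger home), the plunger's brass post stands up to 100 mm; the red housing around it is 36 mm wide, 84 mm high, and ends 120 mm from the axis.
- index_mark (a point): Point inside the red plunger housing, on the line from the turning axis to the ring centre, 90 mm from the axis, 60 mm above the bench; it turns with the arm.
- magnet_yellow: Yellow disc magnet, 26 mm across and 8 mm high, fixed on the blue base plate (underside at 12 mm), 92 mm from the turning axis. It marks the notch to go to, which is 45 degrees to one or the other side of the start notch. The turned arm passes over it.
- magnet_white: White disc magnet of the same size on the other side, 45 degrees from the start notch; marks the notch that is not wanted.
- hammer: Hammer lying loose on the bench beside the positioner; leave it.
- brush: Brush lying loose on the bench on the other side; leave it.
- stub: Rusty tube stub standing loose on the bench in front of and beside the positioner, 48 mm across, 65 mm high; leave it.

How it is judged (in metres and radians):
On the way, in this order (a step that is already met when the one before it is completed fails the run):
1. the catch is pushed aside, clear of the plunger's post (value of joint catch above 0.35 rad and value of joint plunger below 0.0025 m), for 0.1 s.
2. the ring is pulled out, clear of the notch (value of joint plunger above 0.0105 m), for 0.1 s.
3. the arm stands over the yellow magnet with the plunger fully home in that notch (horizontal distance between index_mark and magnet_yellow below 0.01 m and value of joint plunger below 0.0025 m), for 0.2 s.
At the end, for the whole second after the job is handed in: The arm stands over the yellow magnet (index mark within 10 mm of it seen from above), the plunger is home in that notch (within 2.5 mm), the catch is closed (below 0.12 rad), and the turntable is still (all of step 3 and value of joint catch below 0.12 rad and velocity of joint turntable between -0.05 and 0.05 rad/s); the robot touches nothing.
It fails at once if the hammer is shoved or knocked away (distance of hammer from where it was at the start of the episode above 0.03 m).
It fails at once if the brush is shoved or knocked away (distance of brush from where it was at the start of the episode above 0.03 m).
It fails at once if the stub is shoved or knocked away (distance of stub from where it was at the start of the episode above 0.03 m).
It also fails if it takes over 58 s, if anything falls off the work surface, if the arm or the gripper's body presses on something with over 40 N, if the wrist force passes 120 N, or if a joint passes its speed limit or range.

## Working session

There is one attempt and no reset: what is moved stays moved. The work goes in short steps, Python scripts to look and compute and a tool call to move; the robot and the scene stay as the last step left them, time stands still between calls to the robot, and variables do not carry over. Pictures are saved under pics/ and viewed, at most 10 in all, crops included, and the job is handed in when it is done.

Besides the shell and the picture viewer there is one more tool, called after "Request:" by a JSON object that holds its "api" and its "payload". play_rows: Moves the arm, as the interface text tells. Its arguments: {"type":"object","properties":{"motion":{"type":"array"},"fingers":{"type":"number"}},"required":["motion"]}

```bash
mkdir -p pics; ls; python3 - <<'E'
from plant import ctrl,cams
import cv2
o=ctrl.get_obs();print(o)
for n in("scene","side"):
    print(n,cams.get_calibration(n)); cv2.imwrite(f"pics/{n}0.png",cams.snapshot(n))
E
```

```text
pics
{'clock': 0.0, 'joint_pos': array([ 9.05904982e+01,  2.05917149e+01,  6.31826783e-01, -2.02082906e-02,
       -7.01361897e+01, -1.65063897e+01]), 'qvel': array([ 0.03518449,  0.09230973, -0.06061974, -0.06519385, -0.04282677,
       -0.01138611]), 'tau': array([ 2.65533549e-05, -5.82722855e+01,  2.93049735e+01,  6.99717119e+00,
        6.90073881e-03, -1.52175321e-04]), 'tool_pos': array([0.18499973, 0.64862294, 0.22560447]), 'orientation': array([ 1.79902484e+02, -9.08652469e-03, -1.59227662e+01]), 'force': array([0.20318287, 0.47175414, 0.13373753]), 'moment': array([-0.05141051, -0.01046537, -0.00831813]), 'gripper_force': 0.0, 'opening': 0.0877309326751336}
scene {'vertical_fov': 48.670245598432565, 'cx': 319.69932951440404, 'cy': 196.35582805339982, 'k1': -0.06037602891636075, 'position': array([1.04464158, 0.30135234, 1.03343922]), 'rotation': array([ 31.20248844,   0.62814048, 122.70486391])}
side {'vertical_fov': 44.13004009546665, 'cx': 316.9654899648322, 'cy': 194.86675130329348, 'k1': -0.044973900859114846, 'position': array([0.43468659, 0.84059283, 1.03908613]), 'rotation': array([  42.50629792,    0.62699129, -172.21172609])}
```

View pics/scene0.png

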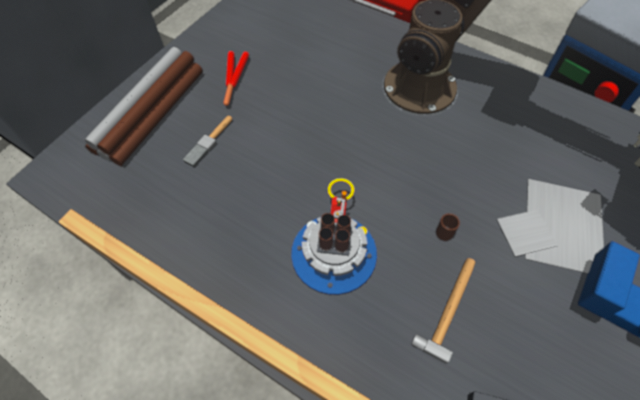

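View pics/side0.png

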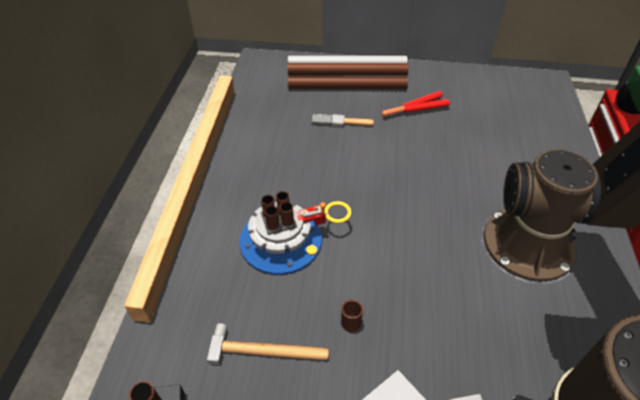

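The scene view shows the ring at about (341,189), the yellow magnet at (363,230) and the blue base at (335,255). In the side view the ring is at (338,212) and the yellow magnet at (312,250). The hammer and stub stand on the yellow magnet's side, the brush on the other.

```bash
cat > h.py <<'E'
import numpy as np,cv2
from scipy.spatial.transform import Rotation as R
def ray(c,uv):
    f=200/np.tan(np.radians(c['vertical_fov'])/2)
    K=np.array([[f,0,c['cx']],[0,f,c['cy']],[0,0,1]])
    p=cv2.undistortPoints(np.array(uv,float).reshape(-1,1,2),K,np.array([c['k1'],0,0,0,0.])).reshape(-1,2)
    d=np.c_[p[:,0],-p[:,1],-np.ones(len(p))]
    return R.from_euler('xyz',c['rotation'],degrees=True).apply(d)
def plane(c,uv,z):
    d=ray(c,uv);o=np.array(c['position']);return o+d*((z-o[2])/d[:,2])[:,None]
def comps(im,lo,hi,mina=8):
    hsv=cv2.cvtColor(im,cv2.COLOR_BGR2HSV);m=cv2.inRange(hsv,np.array(lo),np.array(hi))
    n,l,s,ce=cv2.connectedComponentsWithStats(m)
    return m,[(l==i) for i in range(1,n) if s[i,4]>=mina],[(ce[i].round(1),s[i]) for i in range(1,n) if s[i,4]>=mina]
def circ(P):
    A=np.c_[2*P[:,:2],np.ones(len(P))];b=(P[:,:2]**2).sum(1);x=np.linalg.lstsq(A,b,rcond=None)[0]
    return x[:2],np.sqrt(x[2]+x[0]**2+x[1]**2)
E
python3 - <<'E'
from h import *
from plant import cams
for n,box in(("scene",(270,160,400,300)),("side",(220,180,370,285))):
    c=cams.get_calibration(n);im=cv2.imread(f"pics/{n}0.png")
    x0,y0,x1,y1=box
    k=np.zeros_like(im);k[y0:y1,x0:x1]=im[y0:y1,x0:x1]
    print(n)
    m,ms,st=comps(k,(22,150,100),(35,255,255))
    for a,(ce,s) in zip(ms,st):
        ys,xs=np.nonzero(a)
        if s[2]>18:
            P=plane(c,np.c_[xs,ys],.06);print('ring',ce,s,circ(P))
            h=cv2.findContours(a.astype(np.uint8),cv2.RETR_EXTERNAL,cv2.CHAIN_APPROX_NONE)[0][0].reshape(-1,2);print(' outer',circ(plane(c,h,.06)))
        else: print('mag',ce,s,plane(c,[ce],.02))
    m,ms,st=comps(k,(100,120,60),(125,255,255),30)
    M=np.any(ms,axis=0).astype(np.uint8)
    h=cv2.findContours(M,cv2.RETR_EXTERNAL,cv2.CHAIN_APPROX_NONE)[0];h=max(h,key=len)
    h=cv2.convexHull(h).reshape(-1,2)
    P=plane(c,h,.012)
    for _ in range(4):
        ce,r=circ(P);e=np.abs(np.hypot(*(P[:,:2]-ce).T)-r);P=P[e<max(.003,np.percentile(e,80))]
    print('base',ce,r,len(P))
    m,ms,st=comps(k,(8,150,120),(20,255,255),3);print('orange',st,[plane(c,[s[0]],.11) for s in st])
    m,ms,st=comps(k,(0,0,190),(179,40,255),8);print('white',st)
    cv2.imwrite(f"pics/c_{n}.png",cv2.resize(im[y0:y1,x0:x1],None,fx=4,fy=4,interpolation=cv2.INTER_CUBIC))
E
python3 -c "
import cv2,numpy as np
a=cv2.imread('pics/c_scene.png');b=cv2.imread('pics/c_side.png')
a=cv2.resize(a,(390,420));b=cv2.resize(b,(400,280));k=np.zeros((420,790,3),np.uint8);k[:,:390]=a;k[:280,390:]=b;cv2.imwrite('pics/crop.png',k)"
```

```text
scene
ring [341.1 187.1] [328 178  26  22 177] (array([0.50667709, 0.00754297]), np.float64(0.03069246282046814))
 outer (array([0.50658967, 0.00752058]), np.float64(0.030912288241175017))
mag [364.2 229.1] [362 227   5   6  18] [[0.55567986 0.10976249 0.02      ]]
base [0.65010936 0.07628535] 0.10729302133844802 30
orange [(array([343.7, 193. ]), array([342, 191,   5,   5,  22], dtype=int32)), (array([333.2, 197. ]), array([332, 196,   3,   3,   4], dtype=int32)), (array([345.3, 198. ]), array([345, 197,   2,   3,   3], dtype=int32)), (array([338., 202.]), array([337, 202,   3,   1,   3], dtype=int32))] [array([[0.53988767, 0.03513992, 0.11      ]]), array([[0.56338469, 0.01942762, 0.11      ]]), array([[0.55005145, 0.04581659, 0.11      ]]), array([[0.56919111, 0.03670216, 0.11      ]])]
white [(array([310.6, 223.3]), array([307, 221,   9,   6,  27], dtype=int32)), (array([309.2, 233.4]), array([307, 230,   5,   8,  20], dtype=int32)), (array([359.5, 235.9]), array([356, 230,   7,  13,  37], dtype=int32)), (array([307.5, 249.2]), array([304, 242,   8,  14,  61], dtype=int32)), (arr
[... 631 characters left out ...]
5] [308 246   8   8  56] [[0.56131445 0.1053778  0.02      ]]
base [0.64741252 0.07707954] 0.10735963567173223 28
orange [(array([322.8, 207.2]), array([321, 203,   5,  11,  35], dtype=int32)), (array([315.4, 207.8]), array([315, 207,   2,   3,   5], dtype=int32)), (array([325., 216.]), array([325, 215,   1,   3,   3], dtype=int32))] [array([[0.54004665, 0.03779372, 0.11      ]]), array([[0.55810561, 0.04208915, 0.11      ]]), array([[0.53102322, 0.06555792, 0.11      ]])]
white [(array([296.7, 208.1]), array([294, 206,   8,   6,  30], dtype=int32)), (array([313.2, 211.3]), array([304, 207,  17,   8,  35], dtype=int32)), (array([274.7, 232.5]), array([248, 208,  62,  42, 876], dtype=int32))]
```

View pics/crop.png

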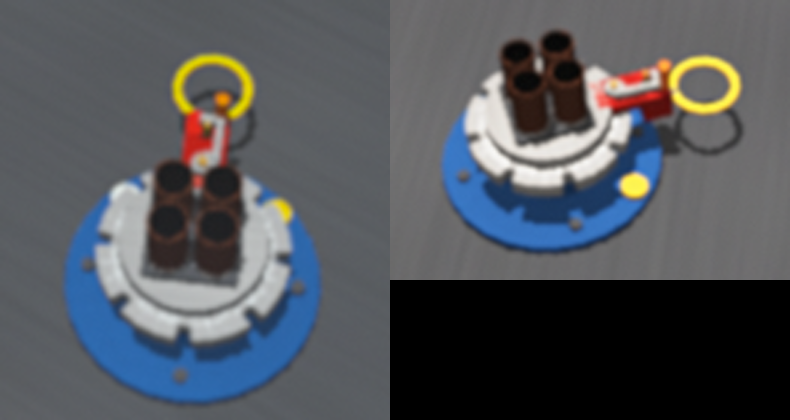

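Yellow lies clockwise from the start, seen from above. The axis is near (0.649, 0.077) and the ring points along 206.5°, 158 mm out, so the measurements match the given sizes. I'll move toward a hover point next to the catch.

Request:
{"api": "play_rows", "payload": {"motion": [{"x": 0.36,"y": 0.34},{"x": 0.72,"y": 0.683},{"x": 0.72,"y": 0.683},{"x": 0.72,"y": 0.683},{"x": 0.72,"y": 0.683},{"x": 0.72,"y": 0.683},{"x": 0.72,"y": 0.683},{"x": 0.72,"y": 0.683},{"x": 0.72,"y": 0.683},{"x": 0.72,"y": 0.683},{"x": 0.72,"y": 0.683},{"x": 0.72,"y": 0.683},{"x": 0.72,"y": 0.683},{"x": 0.72,"y": 0.683},{"x": 0.72,"y": 0.683},{"x": 0.72,"y": 0.683},{"x": 0.72,"y": 0.683},{"x": 0.72,"y": 0.683},{"x": 0.72,"y": 0.683},{"x": 0.36,"y": 0.34}], "fingers": -1}}

```text
$.motion[0]: bad value
```

```bash
python3 - <<'E'
from plant import ctrl
o=ctrl.get_obs();print(o['clock'],o['joint_pos'].round(1),o['tool_pos'],o['orientation'],o['opening'])
E
```

```text
0.1 [ 90.6  20.6   0.6  -0.  -70.1 -16.5] [0.1849968  0.64870627 0.22570762] [ 1.79913932e+02 -9.87780526e-03 -1.59187872e+01] 0.08767392981253791
```

Request:
{"api": "play_rows", "payload": {"motion": [{"x": 0.36,"y": 0.34,"z": 0,"rx": 0,"ry": 0,"rz": 0},{"x": 0.72,"y": 0.68,"z": 0,"rx": 0,"ry": 0,"rz": 0},{"x": 0.72,"y": 0.68,"z": 0,"rx": 0,"ry": 0,"rz": 0},{"x": 0.72,"y": 0.68,"z": 0,"rx": 0,"ry": 0,"rz": 0},{"x": 0.72,"y": 0.68,"z": 0,"rx": 0,"ry": 0,"rz": 0},{"x": 0.72,"y": 0.68,"z": 0,"rx": 0,"ry": 0,"rz": 0},{"x": 0.72,"y": 0.68,"z": 0,"rx": 0,"ry": 0,"rz": 0},{"x": 0.72,"y": 0.68,"z": 0,"rx": 0,"ry": 0,"rz": 0},{"x": 0.72,"y": 0.68,"z": 0,"rx": 0,"ry": 0,"rz": 0},{"x": 0.72,"y": 0.68,"z": 0,"rx": 0,"ry": 0,"rz": 0},{"x": 0.72,"y": 0.68,"z": 0,"rx": 0,"ry": 0,"rz": 0},{"x": 0.72,"y": 0.68,"z": 0,"rx": 0,"ry": 0,"rz": 0},{"x": 0.72,"y": 0.68,"z": 0,"rx": 0,"ry": 0,"rz": 0},{"x": 0.72,"y": 0.68,"z": 0,"rx": 0,"ry": 0,"rz": 0},{"x": 0.72,"y": 0.68,"z": 0,"rx": 0,"ry": 0,"rz": 0},{"x": 0.72,"y": 0.68,"z": 0,"rx": 0,"ry": 0,"rz": 0},{"x": 0.72,"y": 0.68,"z": 0,"rx": 0,"ry": 0,"rz": 0},{"x": 0.72,"y": 0.68,"z": 0,"rx": 0,"ry": 0,"rz": 0},{"x": 0.72,"y": 0.68,"z": 0,"rx": 0,"ry": 0,"rz": 0},{"x": 0.36,"y": 0.34,"z": 0,"rx": 0,"ry": 0,"rz": 0}], "fingers": -1}}

```text
clock: 2.6
tool_pos: [0.426, 0.2431, 0.2266]
orientation: [180.0, -0.0, -16.0]
force: [-0.1, -0.5, -0.4]
opening: 0.0002
gripper_force: 0.0
```

```bash
python3 - <<'E'
from plant import ctrl
o=ctrl.get_obs();print(o['clock'],o['joint_pos'].round(1),o['tool_pos'],o['orientation'],o['opening'])
E
```

```text
2.6 [ 52.7   2.9 -21.9   0.  -65.1  21.3] [0.42601757 0.24311922 0.22658116] [ 1.79999164e+02 -1.67773783e-03 -1.59840641e+01] 0.00016240045050323377
```

Request:
{"api": "play_rows", "payload": {"motion": [{"x": 0.877,"y": 0.838,"z": 0,"rx": 0,"ry": 0,"rz": 0},{"x": 0.877,"y": 0.838,"z": 0,"rx": 0,"ry": 0,"rz": 0},{"x": 0.877,"y": 0.838,"z": 0,"rx": 0,"ry": 0,"rz": 0},{"x": 0.877,"y": 0.838,"z": 0,"rx": 0,"ry": 0,"rz": 0},{"x": 0.877,"y": 0.838,"z": 0,"rx": 0,"ry": 0,"rz": 0},{"x": 0.877,"y": 0.838,"z": 0,"rx": 0,"ry": 0,"rz": 0},{"x": 0.877,"y": 0.838,"z": 0,"rx": 0,"ry": 0,"rz": 0},{"x": 0.877,"y": 0.838,"z": 0,"rx": 0,"ry": 0,"rz": 0},{"x": 0.877,"y": 0.838,"z": 0,"rx": 0,"ry": 0,"rz": 0},{"x": 0,"y": 0,"z": 0,"rx": 0,"ry": 0,"rz": -0.966},{"x": 0,"y": 0,"z": 0,"rx": 0,"ry": 0,"rz": -0.966},{"x": 0,"y": 0,"z": 0,"rx": 0,"ry": 0,"rz": -0.966},{"x": 0,"y": 0,"z": 0,"rx": 0,"ry": 0,"rz": -0.966},{"x": 0,"y": 0,"z": 0,"rx": 0,"ry": 0,"rz": -0.966},{"x": 0,"y": 0,"z": 0,"rx": 0,"ry": 0,"rz": -0.966},{"x": 0,"y": 0,"z": 0,"rx": 0,"ry": 0,"rz": -0.966},{"x": 0,"y": 0,"z": 0,"rx": 0,"ry": 0,"rz": -0.966},{"x": 0,"y": 0,"z": 0,"rx": 0,"ry": 0,"rz": -0.966},{"x": 0,"y": 0,"z": 0,"rx": 0,"ry": 0,"rz": -0.966},{"x": 0,"y": 0,"z": 0,"rx": 0,"ry": 0,"rz": -0.966}]}}

```text
clock: 5.1
tool_pos: [0.5634, 0.0091, 0.2264]
orientation: [-180.0, 0.0, 26.7]
force: [0.2, -0.1, 0.3]
opening: 0.0005
gripper_force: 0.0
```

```bash
python3 - <<'E'
from plant import ctrl,cams
import cv2,pickle
o=ctrl.get_obs();print(o['clock'],o['joint_pos'].round(1),o['tool_pos'],o['orientation'],o['opening'])
c=cams.get_calibration('wrist');im=cams.snapshot('wrist');print(c);cv2.imwrite('pics/w1.png',im);pickle.dump(c,open('w1.pkl','wb'))
E
```

```text
5.1 [ 20.8  10.1 -13.6  -0.  -66.3  95.9] [0.56343827 0.00908084 0.2264387 ] [-1.79997539e+02  9.13976659e-03  2.67265809e+01] 0.0004642974086915113
{'vertical_fov': 62.00208282294598, 'cx': 318.34048437172333, 'cy': 199.94630684749498, 'k1': -0.01854530901766323, 'position': array([0.62317813, 0.03951742, 0.38460173]), 'rotation': array([-1.43921343e+01, -4.59872727e-02, -6.33286695e+01])}
```

View pics/w1.png

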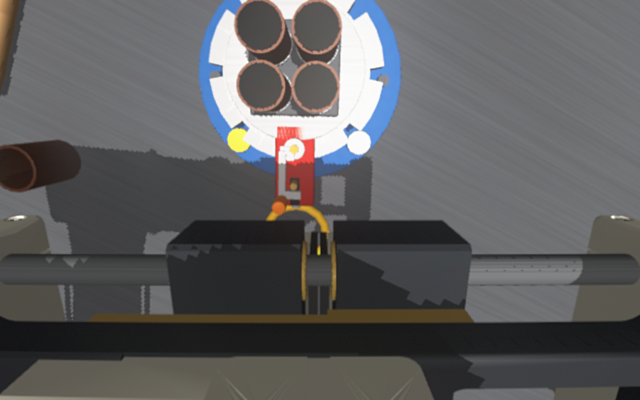

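The wrist view shows the yellow magnet at (238,139), the white one at (359,142), the catch pivot at (294,149) and the orange tab at (279,208). Part of the ring is visible behind the fingers. I'll measure these points.

```bash
python3 - <<'E'
from h import *
import pickle
c=pickle.load(open('w1.pkl','rb'));im=cv2.imread('pics/w1.png')
k=im.copy();k[217:]=0
y=None
m,ms,st=comps(k,(24,150,100),(35,255,255),30)
for ce,s in st: print('yel',ce,s,plane(c,[ce],.02))
m,ms,st=comps(k,(5,150,120),(17,255,255),20)
for ce,s in st: print('or',ce,s,plane(c,[ce],.118))
w=plane(c,[[359,142]],.02);print('white',w,'pivot',plane(c,[[294,149]],.095))
m,ms,st=comps(k,(17,120,100),(35,255,255),10);print(st)
ys,xs=np.nonzero(m[195:]);
if len(xs)>10: ce,r=circ(plane(c,np.c_[xs,ys+195],.06));print('ring',ce,r)
m,ms,st=comps(k,(100,120,60),(125,255,255),30)
h=cv2.convexHull(cv2.findContours(np.any(ms,axis=0).astype(np.uint8),0,1)[0][0] if 0 else np.argwhere(np.any(ms,axis=0))[:,::-1].astype(np.int32)).reshape(-1,2)
P=plane(c,h[h[:,1]>3],.012)
for _ in range(4):
    ce,r=circ(P);e=np.abs(np.hypot(*(P[:,:2]-ce).T)-r);P=P[e<max(.002,np.percentile(e,80))]
print('base',ce,r,len(P))
E
```

```text
yel [236.9 140.3] [228 129  21  22 300] [[0.55971914 0.10599311 0.02      ]]
or [278.5 207.3] [272 201  17  14 160] [[0.54162862 0.03539926 0.118     ]]
white [[ 0.61739475 -0.01301664  0.02      ]] pivot [[0.58807357 0.04517757 0.095     ]]
[(array([237.3, 140.1]), array([228, 128,  22,  24, 346], dtype=int32)), (array([293.6, 149. ]), array([290, 146,   8,   7,  44], dtype=int32)), (array([293.1, 185.9]), array([290, 183,   7,   7,  39], dtype=int32)), (array([305.6, 210. ]), array([285, 205,  38,  12, 214], dtype=int32)), (array([272.6, 214.4]), array([268, 211,  11,   6,  40], dtype=int32))]
ring [0.50613429 0.00629248] 0.030033288314300893
base [0.64802025 0.07409865] 0.10659448392692994 38
```

Request:
{"api": "play_rows", "payload": {"motion": [{"x": -0.2,"y": 0.12,"z": 0,"rx": 0,"ry": 0,"rz": 0.18},{"x": 0,"y": 0,"z": 0.96,"rx": 0,"ry": 0,"rz": 0},{"x": 0,"y": 0,"z": 0.96,"rx": 0,"ry": 0,"rz": 0},{"x": 0,"y": 0,"z": 0.96,"rx": 0,"ry": 0,"rz": 0},{"x": 0,"y": 0,"z": 0.96,"rx": 0,"ry": 0,"rz": 0},{"x": 0,"y": 0,"z": 0.96,"rx": 0,"ry": 0,"rz": 0},{"x": 0,"y": 0,"z": 0,"rx": 0,"ry": 0,"rz": 0}]}}

```text
clock: 6.02
tool_pos: [0.5589, 0.0036, 0.105]
orientation: [-180.0, 0.2, 25.8]
force: [-0.3, 0.3, -0.3]
opening: 0.0004
gripper_force: 0.0
```

Request:
{"api": "play_rows", "payload": {"motion": [{"x": 0,"y": -0.2,"z": 0,"rx": 0,"ry": 0,"rz": 0},{"x": 0,"y": -0.2,"z": 0,"rx": 0,"ry": 0,"rz": 0},{"x": 0.04,"y": -0.2,"z": 0,"rx": 0,"ry": 0,"rz": 0},{"x": 0.06,"y": -0.2,"z": 0,"rx": 0,"ry": 0,"rz": 0},{"x": 0.08,"y": -0.2,"z": 0,"rx": 0,"ry": 0,"rz": 0},{"x": 0.1,"y": -0.2,"z": 0,"rx": 0,"ry": 0,"rz": 0},{"x": 0.12,"y": -0.2,"z": 0,"rx": 0,"ry": 0,"rz": 0},{"x": 0,"y": 0,"z": 0,"rx": 0,"ry": 0,"rz": 0}]}}

```text
clock: 7.02
tool_pos: [0.5543, 0.0409, 0.1065]
orientation: [-180.0, -0.0, 25.9]
force: [0.1, 0.2, 0.1]
opening: 0.0005
gripper_force: 0.0
```

```bash
cat >> h.py <<'E'
A=np.array([.648,.0748])
def uv(p,th):
    t=np.radians(th);u=np.array([np.cos(t),np.sin(t)]);d=np.array(p)[:2]-A
    return d@u, d@np.array([u[1],-u[0]])
E
cat > look.py <<'E'
import sys
from h import *
from plant import ctrl,cams
th=float(sys.argv[1]);o=ctrl.get_obs()
print(o['clock'],o['tool_pos'].round(4),o['orientation'].round(1),'u,v',np.round(uv(o['tool_pos'],th),4),o['force'].round(1))
for n in sys.argv[2:]:
    c=cams.get_calibration(n);im=cams.snapshot(n);cv2.imwrite(f"pics/{n}_{o['clock']:.2f}.png",im)
    if n!='wrist':
        m,ms,st=comps(im,(8,150,120),(20,255,255),8)
        for ce,s in st:
            p=plane(c,[ce],.112)[0]
            if abs(np.array(uv(p,th))).max()<.2: print(n,'tab?',ce,s[4],p.round(4),np.round(uv(p,th),4))
        m,ms,st=comps(im,(22,150,100),(35,255,255),60)
        for a,(ce,s) in zip(ms,st):
            if s[2]<40:
                ys,xs=np.nonzero(a);q,r=circ(plane(c,np.c_[xs,ys],.06));print(n,'ring',q.round(4),r.round(4),np.round(uv(q,th),4))
E
python3 look.py 206 scene side
```

```text
7.025 [0.5543 0.0409 0.1065] [-180.    -0.    25.9] u,v [0.099  0.0106] [0.1 0.2 0.1]
side tab? [330.4 220.2] 13 [0.5161 0.0788 0.112 ] [0.1168 0.0614]
side tab? [337.5 220. ] 10 [0.499 0.076 0.112] [0.1334 0.0664]
side ring [0.5557 0.1336] 0.0087 [0.0572 0.0933]
```

Request:
{"api": "play_rows", "payload": {"motion": [{"x": 0,"y": 0.4,"z": 0,"rx": 0,"ry": 0,"rz": 0},{"x": 0,"y": 0,"z": -0.9,"rx": 0,"ry": 0,"rz": 0},{"x": 0,"y": 0,"z": -0.9,"rx": 0,"ry": 0,"rz": 0},{"x": -0.82,"y": 0,"z": 0,"rx": 0,"ry": 0,"rz": 0},{"x": -0.82,"y": 0,"z": 0,"rx": 0,"ry": 0,"rz": 0},{"x": -0.82,"y": 0,"z": 0,"rx": 0,"ry": 0,"rz": 0},{"x": 0,"y": 0,"z": 0,"rx": 0,"ry": 0,"rz": 0},{"x": 0,"y": 0,"z": 0,"rx": 0,"ry": 0,"rz": 0}]}}

```text
clock: 8.12
tool_pos: [0.5039, 0.0043, 0.1518]
orientation: [180.0, -0.1, 25.9]
force: [-0.4, 0.2, 0.4]
opening: 0.0001
gripper_force: 0.0
```

```bash
python3 look.py 206 scene side wrist; python3 - <<'E'
import cv2,numpy as np,glob
a=cv2.imread(glob.glob('pics/wrist_*.png')[0]);b=cv2.imread(sorted(glob.glob('pics/side_*.png'))[-1])[160:290,220:400]
k=np.zeros((400,800,3),np.uint8);k[:,:440]=a[:,100:540];b=cv2.resize(b,(360,260));k[:260,440:]=b;cv2.imwrite('pics/m2.png',k)
E
```

```text
8.125 [0.5039 0.0043 0.1518] [ 1.80e+02 -1.00e-01  2.59e+01] u,v [ 0.1604 -0.0002] [-0.4  0.2  0.4]
scene tab? [352.1 197.2] 32 [0.5403 0.0592 0.112 ] [0.1036 0.0332]
scene ring [0.5052 0.0107] 0.0304 [0.1565 0.005 ]
side tab? [343.6 215.4] 78 [0.4858 0.0596 0.112 ] [0.1525 0.0574]
side tab? [320.5 212.7] 62 [0.5432 0.0581 0.112 ] [0.1016 0.0309]
side tab? [331.2 207.3] 12 [0.519  0.0372 0.112 ] [0.1324 0.0228]
```

View pics/m2.png

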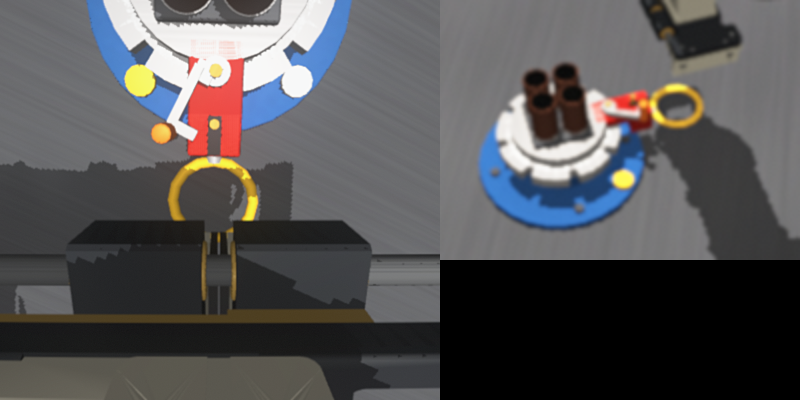

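The catch is open, with its tab about 33 mm aside and the hook clear of the brass post. In the wrist view the ring is just ahead of the fingers.

```bash
python3 - <<'E'
from h import *
from plant import cams
import glob
c=cams.get_calibration('wrist');im=cv2.imread(glob.glob('pics/wrist_*.png')[0]);im[218:]=0
m,ms,st=comps(im,(17,120,80),(35,255,255),10)
for a,(ce,s) in zip(ms,st):
    ys,xs=np.nonzero(a)
    if s[2]>50:
        h=cv2.findContours(a.astype(np.uint8),0,1)[0][0].reshape(-1,2)
        for nm,Q in(('all',np.c_[xs,ys]),('hull',cv2.convexHull(h).reshape(-1,2))):
            Q=Q[Q[:,1]<214];q,r=circ(plane(c,Q,.06));print(nm,q,r,uv(q,206))
    elif s[2]>20: q=plane(c,[ce],.02)[0];print('mag',q)
E
```

```text
mag [0.56062853 0.10419732 0.02      ]
all [0.50439531 0.0100467 ] 0.030573909943928123 (np.float64(0.15745701751592278), np.float64(0.004752273423712455))
hull [0.50414973 0.00994814] 0.03471278570202129 (np.float64(0.157720952563058), np.float64(0.004771339159800811))
```

Request:
{"api": "play_rows", "payload": {"motion": [{"x": 0,"y": -0.19,"z": 0,"rx": 0,"ry": 0,"rz": 0},{"x": 0,"y": 0,"z": 0.8,"rx": 0,"ry": 0,"rz": 0},{"x": 0,"y": 0,"z": 0.8,"rx": 0,"ry": 0,"rz": 0},{"x": 0,"y": 0,"z": 0.8,"rx": 0,"ry": 0,"rz": 0},{"x": 0,"y": 0,"z": 0.6,"rx": 0,"ry": 0,"rz": 0},{"x": 0,"y": 0,"z": 0.5,"rx": 0,"ry": 0,"rz": 0},{"x": 0,"y": 0,"z": 0.5,"rx": 0,"ry": 0,"rz": 0},{"x": 0,"y": 0,"z": 0.47,"rx": 0,"ry": 0,"rz": 0},{"x": 0,"y": 0,"z": 0,"rx": 0,"ry": 0,"rz": 0}]}}

```text
clock: 9.4
tool_pos: [0.5005, 0.0084, 0.0389]
orientation: [-180.0, 0.1, 25.9]
force: [-0.4, -0.4, 0.1]
opening: 0.0005
gripper_force: 0.0
```

```bash
python3 look.py 206 side scene
```

```text
9.4 [0.5005 0.0084 0.0389] [-1.80e+02  1.00e-01  2.59e+01] u,v [0.1617 0.005 ] [-0.4 -0.4  0.1]
side tab? [321.6 212.4] 73 [0.5406 0.0568 0.112 ] [0.1044 0.0309]
side tab? [331.  220.3] 23 [0.5146 0.0789 0.112 ] [0.1181 0.0622]
scene tab? [351.6 197.3] 36 [0.5412 0.0583 0.112 ] [0.1032 0.032 ]
```

Inside the ring with no contact. Now I'll pull outward.

Request:
{"api": "play_rows", "payload": {"motion": [{"x": -0.16,"y": 0,"z": 0,"rx": 0,"ry": 0,"rz": 0},{"x": -0.16,"y": 0,"z": 0,"rx": 0,"ry": 0,"rz": 0},{"x": -0.16,"y": 0,"z": 0,"rx": 0,"ry": 0,"rz": 0},{"x": -0.16,"y": 0,"z": 0,"rx": 0,"ry": 0,"rz": 0},{"x": 0,"y": 0,"z": 0,"rx": 0,"ry": 0,"rz": 0},{"x": 0,"y": 0,"z": 0,"rx": 0,"ry": 0,"rz": 0}]}}

```text
clock: 10.25
tool_pos: [0.4889, 0.0027, 0.0408]
orientation: [180.0, -0.3, 25.9]
force: [5.8, 2.5, -2.4]
opening: 0.0002
gripper_force: 2.6
```

```bash
python3 look.py 206 side scene
```

```text
10.25 [0.4889 0.0027 0.0408] [180.   -0.3  25.9] u,v [0.1746 0.0049] [ 5.8  2.5 -2.4]
side tab? [331.  206.2] 9 [0.5199 0.0337 0.112 ] [0.1331 0.0192]
side tab? [320.7 212.5] 58 [0.5427 0.0574 0.112 ] [0.1022 0.0305]
side tab? [337.1 220.9] 19 [0.4997 0.0789 0.112 ] [0.1315 0.0687]
scene tab? [352.3 197.2] 27 [0.5401 0.0596 0.112 ] [0.1037 0.0336]
scene tab? [337.2 197.9] 13 [0.5614 0.0296 0.112 ] [ 0.0976 -0.0027]
scene tab? [343.3 198.7] 9 [0.5554 0.0433 0.112 ] [0.097  0.0123]
```

Request:
{"api": "play_rows", "payload": {"motion": [{"x": -0.1,"y": 0,"z": 0,"rx": 0,"ry": 0,"rz": 0},{"x": -0.1,"y": 0,"z": 0,"rx": 0,"ry": 0,"rz": 0},{"x": -0.08,"y": 0,"z": 0,"rx": 0,"ry": 0,"rz": 0},{"x": 0,"y": 0,"z": 0,"rx": 0,"ry": 0,"rz": 0},{"x": 0,"y": 0,"z": 0,"rx": 0,"ry": 0,"rz": 0}]}}

```text
clock: 10.98
tool_pos: [0.4833, -0.0, 0.0409]
orientation: [180.0, -0.4, 25.9]
force: [6.8, 3.0, -3.4]
opening: 0.0004
gripper_force: 3.3
```

```bash
python3 look.py 206 side scene wrist; python3 - <<'E'
import cv2,numpy as np,glob
g=lambda n:cv2.imread(max(glob.glob(f'pics/{n}_*.png'),key=lambda s:float(s.split('_')[-1][:-4])))
a=g('wrist');b=g('side')[180:270,280:400];d=g('scene')[150:240,280:400]
k=np.zeros((540,800,3),np.uint8);k[:400,:440]=a[:,100:540];k[:270,440:]=cv2.resize(b,(360,270));k[270:,440:]=cv2.resize(d,(360,270));cv2.imwrite('pics/m3.png',k)
E
```

```text
10.975 [ 0.4833 -0.      0.0409] [180.   -0.4  25.9] u,v [0.1808 0.0049] [ 6.8  3.  -3.4]
side tab? [333.3 206.2] 9 [0.5143 0.0329 0.112 ] [0.1386 0.021 ]
side tab? [321.1 212.6] 55 [0.5417 0.0576 0.112 ] [0.1031 0.0311]
side tab? [339.4 221.4] 9 [0.494  0.0798 0.112 ] [0.1362 0.072 ]
scene tab? [352.1 197.4] 27 [0.5408 0.0595 0.112 ] [0.1031 0.0332]
```

View pics/m3.png

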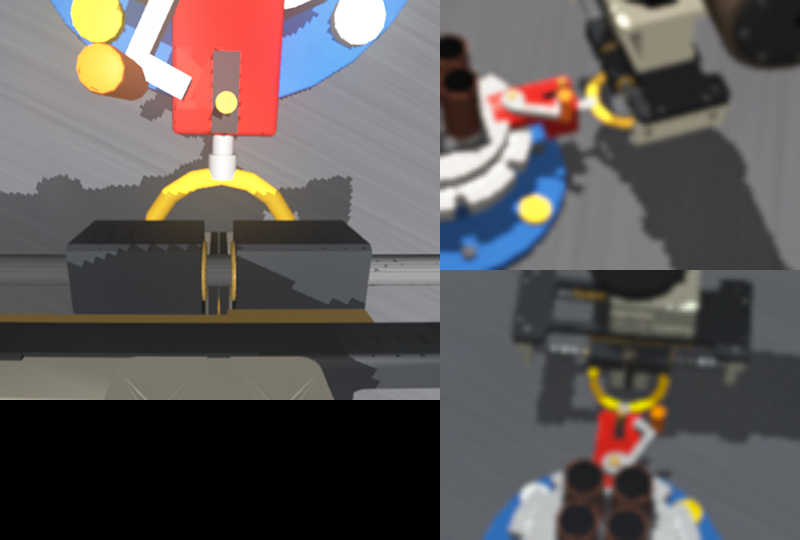

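The ring is visibly pulled out; the brass post is at (326,102) in the wrist picture (226,102 in the crop). Its distance from the axis gives the plunger travel.

```bash
python3 - <<'E'
from h import *
from plant import cams
c=cams.get_calibration('wrist')
print('post',uv(plane(c,[[326,102]],.1)[0],206),'tab',uv(plane(c,[[200,69]],.118)[0],206),'housing end',uv(plane(c,[[326,135]],.084)[0],206))
E
```

```text
post (np.float64(0.11060926481757534), np.float64(0.0029084825317951604)) tab (np.float64(0.10390732956827681), np.float64(0.03241619184712351)) housing end (np.float64(0.12077571806762928), np.float64(0.0024976777032498093))
```

```bash
python3 - <<'E'
from h import *
from plant import cams
print(plane(cams.get_calibration('scene'),[[447,227]],.03),plane(cams.get_calibration('side'),[[352,316]],.03))
E
```

```text
[[0.44242058 0.28741116 0.03      ]] [[0.44161049 0.28499893 0.03      ]]
```

Request:
{"api": "play_rows", "payload": {"motion": [{"x": -0.08,"y": 0,"z": 0,"rx": 0,"ry": 0,"rz": 0},{"x": 0.018,"y": -0.505,"z": 0,"rx": 0,"ry": 0,"rz": 1},{"x": 0.018,"y": -0.505,"z": 0,"rx": 0,"ry": 0,"rz": 1},{"x": 0,"y": 0,"z": 0,"rx": 0,"ry": 0,"rz": 0}]}}

```text
clock: 11.62
tool_pos: [0.4724, 0.0232, 0.0411]
orientation: [-180.0, -0.4, 17.9]
force: [7.1, 3.0, -2.7]
opening: 0.0005
gripper_force: 4.0
```

```bash
python3 look.py 196.5 side scene
```

```text
11.625 [0.4724 0.0232 0.0411] [-180.    -0.4   17.9] u,v [0.1831 0.0004] [ 7.1  3.  -2.7]
side tab? [321.3 217.3] 59 [0.5393 0.0725 0.112 ] [0.1049 0.0287]
side tab? [340.8 226.7] 9 [0.4889 0.0958 0.112 ] [0.1466 0.0653]
scene tab? [345.  197.6] 8 [0.5505 0.0452 0.112 ] [ 0.1019 -0.0007]
scene tab? [357.7 199.8] 27 [0.5394 0.0744 0.112 ] [0.1042 0.0304]
scene ring [0.4895 0.0413] 0.0192 [0.1615 0.0129]
```

Request:
{"api": "play_rows", "payload": {"motion": [{"x": 0.018,"y": -0.505,"z": 0,"rx": 0,"ry": 0,"rz": 1},{"x": 0.018,"y": -0.505,"z": 0,"rx": 0,"ry": 0,"rz": 1},{"x": 0.018,"y": -0.505,"z": 0,"rx": 0,"ry": 0,"rz": 1},{"x": 0.018,"y": -0.505,"z": 0,"rx": 0,"ry": 0,"rz": 1},{"x": 0.018,"y": -0.505,"z": 0,"rx": 0,"ry": 0,"rz": 1},{"x": 0.018,"y": -0.505,"z": 0,"rx": 0,"ry": 0,"rz": 1},{"x": 0.018,"y": -0.505,"z": 0,"rx": 0,"ry": 0,"rz": 1},{"x": 0.018,"y": -0.505,"z": 0,"rx": 0,"ry": 0,"rz": 1},{"x": 0.018,"y": -0.505,"z": 0,"rx": 0,"ry": 0,"rz": 1},{"x": 0,"y": 0,"z": 0,"rx": 0,"ry": 0,"rz": 0},{"x": 0,"y": 0,"z": 0,"rx": 0,"ry": 0,"rz": 0}]}}

```text
clock: 13.1
tool_pos: [0.472, 0.134, 0.0409]
orientation: [-179.8, -0.2, -18.1]
force: [9.7, -2.0, -2.2]
opening: 0.0006
gripper_force: 4.7
```

```bash
python3 look.py 161 side scene wrist;  python3 - <<'E'
import cv2,numpy as np,glob
g=lambda n:cv2.imread(max(glob.glob(f'pics/{n}_*.png'),key=lambda s:float(s.split('_')[-1][:-4])))
a=g('wrist');b=g('side')[180:270,280:400]
k=np.zeros((400,800,3),np.uint8);k[:400,:440]=a[:,100:540];k[:270,440:]=cv2.resize(b,(360,270));cv2.imwrite('pics/m4.png',k)
E
```

```text
13.1 [0.472  0.134  0.0409] [-179.8   -0.2  -18.1] u,v [ 0.1857 -0.0013] [ 9.7 -2.  -2.2]
side tab? [319.2 233.4] 13 [0.5378 0.1226 0.112 ] [0.1198 0.0093]
side tab? [309.6 238.3] 40 [0.5583 0.14   0.112 ] [0.106  0.0324]
side tab? [311.9 248.2] 13 [0.5488 0.1679 0.112 ] [0.1241 0.0557]
scene tab? [376.6 217.9] 23 [0.5586 0.1372 0.112 ] [0.1048 0.0299]
scene ring [0.4968 0.1412] 0.0182 [0.1646 0.0135]
```

View pics/m4.png

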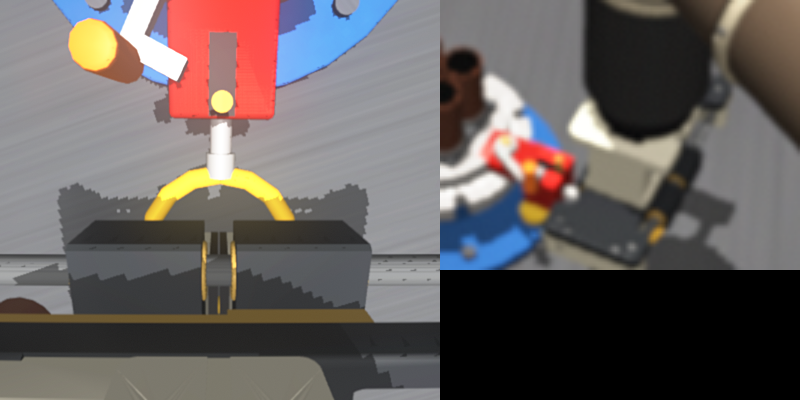

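The arm has followed and now covers the magnet. I'll work out its angle from the post and housing, then ease the ring in.

```bash
python3 - <<'E'
from h import *
from plant import cams
c=cams.get_calibration('wrist')
print('post',uv(plane(c,[[322,101]],.1)[0],161),'housing end',uv(plane(c,[[322,118]],.084)[0],161))
E
```

```text
post (np.float64(0.11538585115005778), np.float64(-0.0011501822809819387)) housing end (np.float64(0.12021100504135854), np.float64(-0.0013589254988000815))
```

Request:
{"api": "play_rows", "payload": {"motion": [{"x": 0.16,"y": 0,"z": 0,"rx": 0,"ry": 0,"rz": 0},{"x": 0.16,"y": 0,"z": 0,"rx": 0,"ry": 0,"rz": 0},{"x": 0.16,"y": 0,"z": 0,"rx": 0,"ry": 0,"rz": 0},{"x": 0.16,"y": 0,"z": 0,"rx": 0,"ry": 0,"rz": 0},{"x": 0.16,"y": 0,"z": 0,"rx": 0,"ry": 0,"rz": 0},{"x": 0.12,"y": 0,"z": 0,"rx": 0,"ry": 0,"rz": 0},{"x": 0,"y": 0,"z": 0,"rx": 0,"ry": 0,"rz": 0}]}}

```text
clock: 14.12
tool_pos: [0.4909, 0.1255, 0.0396]
orientation: [180.0, 0.0, -18.2]
force: [-0.8, 0.6, -0.4]
opening: 0.0004
gripper_force: 0.0
```

```bash
python3 look.py 161 side wrist;  python3 - <<'E'
import cv2,numpy as np,glob
g=lambda n:cv2.imread(max(glob.glob(f'pics/{n}_*.png'),key=lambda s:float(s.split('_')[-1][:-4])))
cv2.imwrite('pics/m5.png',g('wrist')[:250,100:540])
E
```

```text
14.125 [0.4909 0.1255 0.0396] [180.    0.  -18.2] u,v [ 0.165  -0.0032] [-0.8  0.6 -0.4]
side tab? [310.6 235.8] 51 [0.557  0.1323 0.112 ] [0.1047 0.0248]
side tab? [344.  255.4] 23 [0.4729 0.1787 0.112 ] [0.1993 0.0412]
```

View pics/m5.png

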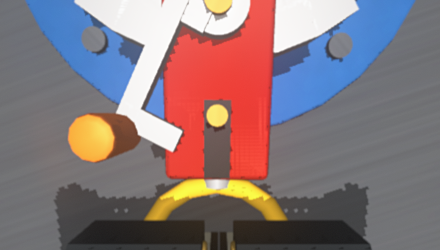

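```bash
python3 - <<'E'
from h import *
from plant import cams
c=cams.get_calibration('wrist')
for th in(161,):
  for n,p,z in(('post',(317,115),.1),('hend',(317,180),.084),('tab',(190,138),.118),('pivot',(318,3),.095)):
    q=plane(c,[p],z)[0];print(n,q,uv(q,th),np.degrees(np.arctan2(*(q[:2]-A)[::-1])))
E
```

```text
post [0.55454509 0.10573463 0.1       ] (np.float64(0.09843468247260938), np.float64(-0.0011766746813758645)) 161.6848732624838
hend [0.53372864 0.11265426 0.084     ] (np.float64(0.12036983163269803), np.float64(-0.00141121085917785)) 161.67170254239497
tab [0.55896449 0.13588905 0.118     ] (np.float64(0.10407337402514984), np.float64(0.02877370190237299)) 145.54520086849007
pivot [0.58325855 0.09599211 0.095     ] (np.float64(0.06811371466892777), np.float64(-0.001040223556226294)) 161.87494547796157
```

The post is back at 98.4 mm, so the plunger is home, and the arm is at 161.7°, over the magnet. I'll lift out and go to the far side of the tab.

Request:
{"api": "play_rows", "payload": {"motion": [{"x": 0.2,"y": -0.05,"z": 0,"rx": 0,"ry": 0,"rz": 0},{"x": 0,"y": 0,"z": 0,"rx": 0,"ry": 0,"rz": 0},{"x": 0,"y": 0,"z": -0.5,"rx": 0,"ry": 0,"rz": 0},{"x": 0,"y": 0,"z": -0.9,"rx": 0,"ry": 0,"rz": 0},{"x": 0,"y": 0,"z": -0.9,"rx": 0,"ry": 0,"rz": 0},{"x": 0,"y": 0,"z": -0.9,"rx": 0,"ry": 0,"rz": 0},{"x": 0,"y": 0,"z": -0.9,"rx": 0,"ry": 0,"rz": 0},{"x": 0,"y": 0,"z": -0.7,"rx": 0,"ry": 0,"rz": 0},{"x": 0,"y": -0.88,"z": 0,"rx": 0,"ry": 0,"rz": 0},{"x": 0,"y": -0.88,"z": 0,"rx": 0,"ry": 0,"rz": 0},{"x": 0,"y": -0.88,"z": 0,"rx": 0,"ry": 0,"rz": 0},{"x": 0.75,"y": 0,"z": 0,"rx": 0,"ry": 0,"rz": 0},{"x": 0.75,"y": 0,"z": 0,"rx": 0,"ry": 0,"rz": 0},{"x": 0.75,"y": 0,"z": 0,"rx": 0,"ry": 0,"rz": 0},{"x": 0,"y": 0,"z": 0,"rx": 0,"ry": 0,"rz": 0},{"x": 0,"y": 0,"z": 0,"rx": 0,"ry": 0,"rz": 0}]}}

```text
clock: 16.23
tool_pos: [0.5705, 0.17, 0.1595]
orientation: [180.0, 0.0, -18.2]
force: [-0.5, 0.0, 1.2]
opening: 0.0007
gripper_force: 0.0
```

```bash
python3 look.py 161.7 side scene
```

```text
16.225 [0.5705 0.17   0.1595] [180.    0.  -18.2] u,v [0.1035 0.0661] [-0.5  0.   1.2]
side tab? [310.2 236.8] 59 [0.5575 0.1354 0.112 ] [0.1049 0.0291]
side tab? [326.6 240.8] 13 [0.5176 0.1422 0.112 ] [0.145  0.0231]
side tab? [312.1 248.2] 13 [0.5483 0.1678 0.112 ] [0.1238 0.057 ]
side tab? [329.1 255.4] 8 [0.5068 0.183  0.112 ] [0.168  0.0584]
side tab? [328.4 258.3] 13 [0.5074 0.1912 0.112 ] [0.17   0.0664]
side ring [0.4981 0.1231] 0.0295 [ 0.1575 -0.0012]
scene tab? [376.3 217.3] 22 [0.5576 0.1358 0.112 ] [0.105  0.0295]
```

Request:
{"api": "play_rows", "payload": {"motion": [{"x": 0,"y": 0,"z": 0.72,"rx": 0,"ry": 0,"rz": 0},{"x": 0,"y": 0,"z": 0.72,"rx": 0,"ry": 0,"rz": 0},{"x": 0,"y": 0,"z": 0.72,"rx": 0,"ry": 0,"rz": 0},{"x": 0,"y": 0.2,"z": 0,"rx": 0,"ry": 0,"rz": 0},{"x": 0,"y": 0.2,"z": 0,"rx": 0,"ry": 0,"rz": 0},{"x": -0.1,"y": 0.2,"z": 0,"rx": 0,"ry": 0,"rz": 0},{"x": -0.1,"y": 0.2,"z": 0,"rx": 0,"ry": 0,"rz": 0},{"x": -0.08,"y": 0.2,"z": 0,"rx": 0,"ry": 0,"rz": 0},{"x": -0.04,"y": 0.16,"z": 0,"rx": 0,"ry": 0,"rz": 0},{"x": 0,"y": 0,"z": 0,"rx": 0,"ry": 0,"rz": 0},{"x": 0,"y": 0,"z": 0,"rx": 0,"ry": 0,"rz": 0}]}}

```text
clock: 17.7
tool_pos: [0.5539, 0.1459, 0.1061]
orientation: [-180.0, -0.0, -18.1]
force: [-0.6, 3.2, 0.6]
opening: -0.0001
gripper_force: 1.1
```

```bash
python3 look.py 161.7 side scene
```

```text
17.7 [0.5539 0.1459 0.1061] [-180.    -0.   -18.1] u,v [0.1117 0.0379] [-0.6  3.2  0.6]
side tab? [325.7 247.4] 15 [0.5173 0.1615 0.112 ] [0.1513 0.0413]
side tab? [313.6 248.4] 10 [0.5448 0.1679 0.112 ] [0.1272 0.056 ]
side tab? [324.9 254.7] 16 [0.5166 0.1823 0.112 ] [0.1585 0.0608]
side tab? [337.  258.8] 9 [0.4878 0.1901 0.112 ] [0.1883 0.0592]
side ring [0.4887 0.1185] 0.0219 [ 0.165  -0.0085]
```

Request:
{"api": "play_rows", "payload": {"motion": [{"x": 0,"y": 0.06,"z": 0,"rx": 0,"ry": 0,"rz": 0},{"x": 0,"y": 0.06,"z": 0,"rx": 0,"ry": 0,"rz": 0},{"x": 0,"y": 0,"z": 0,"rx": 0,"ry": 0,"rz": 0},{"x": 0,"y": 0,"z": 0,"rx": 0,"ry": 0,"rz": 0}]}}

```text
clock: 18.3
tool_pos: [0.5528, 0.1425, 0.1057]
orientation: [180.0, 0.0, -18.1]
force: [-1.2, 2.4, 0.9]
opening: 0.0005
gripper_force: 0.8
```

```bash
python3 look.py 161.7
```

```text
18.3 [0.5528 0.1425 0.1057] [180.    0.  -18.1] u,v [0.1117 0.0344] [-1.2  2.4  0.9]
```

Request:
{"api": "play_rows", "payload": {"motion": [{"x": 0,"y": 0.06,"z": 0,"rx": 0,"ry": 0,"rz": 0},{"x": 0,"y": 0.06,"z": 0,"rx": 0,"ry": 0,"rz": 0},{"x": 0,"y": 0,"z": 0,"rx": 0,"ry": 0,"rz": 0},{"x": 0,"y": 0,"z": 0,"rx": 0,"ry": 0,"rz": 0}]}}

```text
clock: 18.8
tool_pos: [0.552, 0.1397, 0.1058]
orientation: [180.0, 0.0, -18.1]
force: [-0.6, 1.8, -0.4]
opening: 0.0002
gripper_force: 0.7
```

```bash
python3 look.py 161.7
```

```text
18.8 [0.552  0.1397 0.1058] [180.    0.  -18.1] u,v [0.1116 0.0315] [-0.6  1.8 -0.4]
```

Request:
{"api": "play_rows", "payload": {"motion": [{"x": 0,"y": 0.06,"z": 0,"rx": 0,"ry": 0,"rz": 0},{"x": 0,"y": 0.04,"z": 0,"rx": 0,"ry": 0,"rz": 0},{"x": 0,"y": 0,"z": 0,"rx": 0,"ry": 0,"rz": 0},{"x": 0,"y": 0,"z": 0,"rx": 0,"ry": 0,"rz": 0}]}}

```text
clock: 19.3
tool_pos: [0.5513, 0.138, 0.1058]
orientation: [-180.0, -0.0, -18.1]
force: [-1.1, 4.6, -0.9]
opening: 0.0002
gripper_force: 2.2
```

```bash
python3 look.py 161.7
```

```text
19.3 [0.5513 0.138  0.1058] [-180.    -0.   -18.1] u,v [0.1116 0.0296] [-1.1  4.6 -0.9]
```

Request:
{"api": "play_rows", "payload": {"motion": [{"x": 0,"y": 0.06,"z": 0,"rx": 0,"ry": 0,"rz": 0},{"x": 0,"y": 0.04,"z": 0,"rx": 0,"ry": 0,"rz": 0},{"x": 0,"y": 0,"z": 0,"rx": 0,"ry": 0,"rz": 0}]}}

```text
clock: 19.68
tool_pos: [0.5511, 0.137, 0.106]
orientation: [-179.8, -0.0, -18.1]
force: [-2.2, 10.7, -2.2]
opening: 0.0006
gripper_force: 4.9
```

```bash
python3 look.py 161.7
```

```text
19.675 [0.5511 0.137  0.106 ] [-179.8   -0.   -18.1] u,v [0.1115 0.0287] [-2.2 10.7 -2.2]
```

The force jumped to 11 N against the stop, so the catch is closed. I'll back off, lift and move outward to look.

Request:
{"api": "play_rows", "payload": {"motion": [{"x": 0,"y": -0.4,"z": 0,"rx": 0,"ry": 0,"rz": 0},{"x": 0,"y": -0.6,"z": 0,"rx": 0,"ry": 0,"rz": 0},{"x": 0,"y": 0,"z": -0.9,"rx": 0,"ry": 0,"rz": 0},{"x": 0,"y": 0,"z": -0.9,"rx": 0,"ry": 0,"rz": 0},{"x": 0,"y": 0,"z": -0.9,"rx": 0,"ry": 0,"rz": 0},{"x": 0,"y": 0,"z": -0.9,"rx": 0,"ry": 0,"rz": 0},{"x": 0,"y": 0.8,"z": 0,"rx": 0,"ry": 0,"rz": 0},{"x": -0.8,"y": 0.8,"z": 0,"rx": 0,"ry": 0,"rz": 0},{"x": -0.8,"y": 0.6,"z": 0,"rx": 0,"ry": 0,"rz": 0},{"x": 0,"y": 0,"z": 0,"rx": 0,"ry": 0,"rz": 0},{"x": 0,"y": 0,"z": 0,"rx": 0,"ry": 0,"rz": 0}]}}

```text
clock: 21.05
tool_pos: [0.5033, 0.119, 0.1957]
orientation: [180.0, -0.0, -18.1]
force: [0.0, 0.0, -0.4]
opening: 0.0003
gripper_force: 0.0
```

```bash
python3 look.py 161.7 side scene wrist;  python3 - <<'E'
import cv2,numpy as np,glob
g=lambda n:cv2.imread(max(glob.glob(f'pics/{n}_*.png'),key=lambda s:float(s.split('_')[-1][:-4])))
cv2.imwrite('pics/m6.png',g('wrist'))
E
```

```text
21.05 [0.5033 0.119  0.1957] [180.   -0.  -18.1] u,v [ 0.1512 -0.0035] [ 0.   0.  -0.4]
side tab? [316.4 233.2] 45 [0.5445 0.1228 0.112 ] [0.1134 0.0131]
side tab? [342.  247.2] 56 [0.4798 0.1561 0.112 ] [0.1852 0.0244]
side tab? [312.7 248. ] 13 [0.547  0.1671 0.112 ] [0.1248 0.0559]
side tab? [335.6 256.7] 42 [0.4916 0.1847 0.112 ] [0.183  0.0553]
scene tab? [373.5 209.9] 22 [0.5435 0.1204 0.112 ] [0.1135 0.0105]
scene ring [0.4994 0.1241] 0.0307 [1.566e-01 1.000e-04]
```

View pics/m6.png

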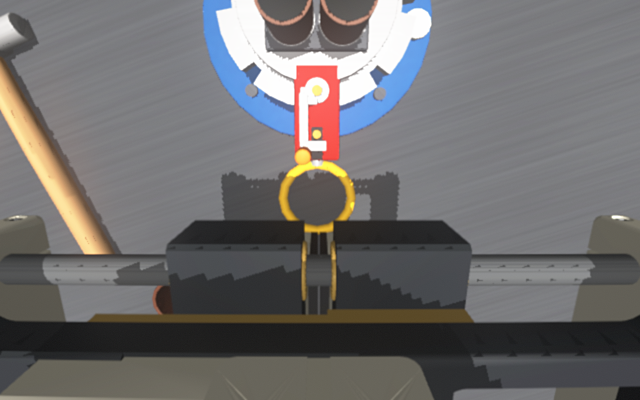

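The wrist view shows the hook lying outside the post at (317,134), the tab at (303,157) as for closed, and the ring home at 157 mm from the axis. The arm covers the yellow magnet and the robot touches nothing, so I'm handing in.

```bash
python3 -c "
from plant import workorder
print(workorder.close_job())"
```

```text
the job is handed in; nothing more can be done
None
```

The job is handed in, with no verdict returned: by my last pictures and measurements, the header stands at the yellow-magnet notch with the plunger home and the catch closed, and the hammer, brush and stub were left alone.

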